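Check a culture jar's pressure with a push-on gauge

TASK

Lift the stick gauge out of its holder, set it upright over the valve stem on the steel jar and press it straight down until its mouth squeezes the black rubber ring and the white rod has been driven out of its top; keep it pressed for about a second, never pushing with 25 N or more. Then stand the gauge back in its holder, mouth down and all the way in, with the rod still out so the reading can be taken, and let go. Touch the jar only with the gauge and leave the other things where they are.

Things in the scene. Friction and masses are not known exactly. Their poses are not given: they have to be found in the camera images.
- gauge: Loose stick pressure gauge, about 0.1 to 0.15 kg, standing upright in the holder. Origin: centre of its open mouth (lowest end), z along the gauge to its top. Round aluminium barrel, 22 mm diameter from z = 16 to 95 mm; the mouth flares to 32 mm outside. Inside, the mouth narrows from 24 mm wide to a 14 mm bore at z = 16 mm; the rod's flat lower end waits in the bore at z = 18 mm.
- gauge_grip (a point): Where to grip the gauge: on its axis amid the dark grip rings, 82 mm above its mouth, 13 mm below the barrel's top. Gripped here, the rod when out stays clear of the gripper's body.
- rod (a joint): The reading: how far the white rod (tip 9 mm diameter) is out of the barrel's top, in m; 0 = in (tip 3.5 mm above the barrel's top), end of travel 0.022. It rises against 5.2 N of friction and a 230 N/m spring and stays where it was pushed. The jar's hidden pressure drives it to some 5 to 18 mm.
- holder: Fixed white plastic block 90 x 90 x 45 mm, origin at the centre of its underside on the table, z up; a round hole in its top, 37 mm diameter, 38 mm deep, its floor 7 mm above the table.
- holder_hole0 (a point): Centre of the holder's hole, at the mouth of the hole on the block's top face, 38 mm above the hole's floor. The gauge's mouth rests on the floor of the hole when it is all the way in.
- jar: Fixed steel culture jar, 124 mm diameter over its lid (138 mm over the three clamps), flat lid top 88 mm above the table; origin at the centre of its underside, x towards the valve; a black bar handle 50 x 12 mm stands 10 mm above the lid on the other side.
- valve_foot (a point): Point on the lid's top on the valve's vertical axis, 22 mm from the jar's axis. The brass valve is screwed in to a different, unmeasured height each time: the top of its black rubber ring (35 mm diameter) lies 22 to 52 mm above this point, the tip of the upright steel stem (9 mm diameter, rounded) 40 mm above the ring's top, so 62 to 92 mm above this point.
- stem (a joint): How far the valve's steel stem is pushed down, in m; 0 = fully out, 0.024 at most. The jar's hidden pressure, a steady 6 to 10 N, pushes it out; it sinks when pressed harder. Once the stem meets the rod's lower end inside the gauge, the gauge goes 22 mm further down (part taken up by the rod, the rest by the stem) until its mouth meets the rubber ring.
- seal (a joint): How far the rubber ring is squeezed down, in m; 0 = free. It yields about 1 mm per 8 N on top of the stem's force, 3 mm at most.
- tip_box: Bystander: loose grey and orange box 120 x 85 x 69 mm with rows of small tips; origin centre of its underside.
- tube_rack: Bystander: loose blue rack 90 x 120 x 40 mm of white capped tubes; origin centre of its underside.
- reagent: Bystander: loose amber glass jar, 52 mm diameter, 110 mm high, origin centre of its underside.

How it is judged:
On the way, in this order (a step that is already met when the one before it is completed fails the run):
1. the gauge is lifted clear of the holder (z of gauge in the frame of holder_hole0 above 0.005 m), for 0.1 s.
2. the upright gauge is pressed home on the valve, squeezing the rubber ring by 0.5 mm or more, and the rod is driven out, for half a second (value of joint seal above 0.0005 m and value of joint rod above 0.004 m and contact force between gauge and jar above 3 N and angle between gauge's own z axis and vertical below 0.15 rad and horizontal distance between gauge and valve_foot below 0.008 m), for 0.5 s.
At the end, for the whole second after the job is handed in: The gauge stands at rest, released, in the holder's hole: mouth within 6 mm of the hole's axis and within 4 mm of its floor, leaning under 0.15 rad, its rod still out by more than 4 mm; the rubber ring is free again (squeezed under 0.3 mm) (horizontal distance between gauge and holder_hole0 below 0.006 m and z of gauge in the frame of holder_hole0 below -0.034 m and angle between gauge's own z axis and vertical below 0.15 rad and value of joint rod above 0.004 m and value of joint seal below 0.0003 m and linear speed of gauge below 0.02 m/s); the robot touches nothing.
It fails at once if the gauge pushes on the jar or its valve with 25 N or more (contact force between gauge and jar above 25 N).
It fails at once if the robot itself pushes on the jar (contact force between any of the fingers, the arm and jar above 2 N).
It fails at once if the tip box is moved by more than 20 mm or tipped (distance of tip_box from where it was at the start of the episode above 0.02 m or angle between tip_box's own z axis and vertical above 0.3 rad).
It fails at once if the tube rack is moved by more than 20 mm or tipped (distance of tube_rack from where it was at the start of the episode above 0.02 m or angle between tube_rack's own z axis and vertical above 0.3 rad).
It fails at once if the amber jar is moved by more than 20 mm or tipped (distance of reagent from where it was at the start of the episode above 0.02 m or angle between reagent's own z axis and vertical above 0.3 rad).
It also fails if it takes over 69 s, if anything falls off the work surface, if the arm or the gripper's body presses on something with over 40 N, if the wrist force passes 120 N, or if a joint passes its speed limit or range.

ROBOT

A 6-joint arm with a two-finger parallel gripper is mounted at the origin on the work surface. World frame = base frame: x ahead of the robot, y to its left, z up, the work surface at z = 0. Lengths are in m, angles in rad, forces in N, time in s.
With the tool pointing down it reaches from about 0.275 to 0.85 m from the base axis. Payload 5.2 kg.
Tool frame: the origin (TCP) lies midway between the tips of the shut fingers; the grasp point (between the pads) lies 19 mm behind it (manip.grip_depth is the distance from the TCP to the grasp point, in m); z points along the fingers, y is the line along which they close (so a half turn about z gives the same grasp; the last joint's range is limited). The gripper opens to 85 mm and grips with 20 to 120 N. Pads are 22 mm wide; open, the fingers measure 114 mm over their backs; the gripper's body (76 mm by 85 mm) begins 54 mm behind the grasp point. The pads swing forward as they close: fully open they stand 13 mm farther back than shut.
Start: joints at [1.116, 0.259, 1.535, -0, 1.348, -0.203], TCP at [0.137, 0.533, 0.231] pointing down, gripper open.
Joint ranges: [-3.14, 3.14], [-0.91, 2.08], [0.19, 2.58], [-1.22, 4.36], [0.22, 2.71], [-3.12, 3.12]. Speed limits (rad/s): [2.57, 2.57, 3.14, 3.14, 3.14, 3.14].

INTERFACE

Orientations are given as a unit quaternion [x, y, z, w].
In Python, from plant import manip gives the robot as it stands.
- The arm moves only by the shell command python3 -m jog 'ROWS' [FORCE]. ROWS is JSON, a list of rows, each a list of 7 numbers: the finger opening in m, from 0 to 0.0854, then the shift along the tool's x, y, z in m, then the turn, a rotation vector about the tool's x, y, z in degrees. In form: [[grip, dx, dy, dz, wx, wy, wz], ...]. A call has 1 to 5 rows; each row shifts and turns the commanded pose from where the row before left it, along the tool's axes as they then stand; what a row does not reach is not made up. A row lasts 1/10 s, in which the tool goes at most 50 mm and 8.59 degrees, less where a joint would pass 70% of its speed; a pose out of reach is approached as far as the arm can. A call with a gripper value outside its range is refused whole. The fingers move at their own pace and stop on an object; FORCE is the grip in N (left out, the last holds). Time passes only in rows, so rows that do not move let the fingers close. It gives the time, the measured TCP pose, the force, the opening and the grip force at its end, in the units of the state.
- manip.state(): the state, without advancing time (a new reading comes with each control period).
- manip.grab_frame(name): name is "scene" or "top"; returns the picture (420x560x3 uint8, blue, green, red); there is no depth.
- manip.get_calibration(name): a dict with "intrinsics" (3x3 intrinsics, pixels), "dist_coeffs" ([k1, k2, p1, p2, k3] as OpenCV has them; the pictures are not rectified), "rvec" (rotation vector, rad) and "tvec" (3), from world to camera coordinates, as OpenCV has them. Camera axes: x right, y down, z forward; pixel columns grow to the right and rows downward; lengths in m; the calibration is good to about 2 mm. A picture is of the moment at which its call begins. get_calibration takes no time and is no camera call.
- manip.hand_in(): hands the job in; it is judged then, once.
The state is a dict: "clock": time; "joint_pos": joint angles; "qvel": joint speeds; "tau": joint torques, N m; "eef_pos": TCP position; "tool_rot": TCP orientation; "wrist_force": force on the tool from outside, world axes, zero at the start; "moment": the same for the moment, N m; "width": opening from 0.0 (shut) to 1.0 (fully open); "finger_force": force on a finger pad.
Only numpy, scipy, OpenCV 4.12 (cv2) and the standard library are available. Lean on these libraries where they do the work, as an engineer would, in place of code of your own. Each camera call takes 0.05 s, during which the arm holds its last target. There are 200 camera calls.

## Working session

There is one attempt and no reset: what is moved stays moved. The work goes in short steps, Python scripts to look and compute and a shell command to move; the robot and the scene stay as the last step left them, time stands still between calls to the robot, and variables do not carry over. Pictures are saved under pics/ and viewed, at most 10 in all, crops included, and the job is handed in when it is done.

```bash
mkdir -p pics; ls; python3 - <<'E'
from plant import manip
import cv2
for n in("scene","top"):
    cv2.imwrite(f"pics/{n}0.png",manip.grab_frame(n)); print(manip.get_calibration(n))
print(manip.state(),manip.grip_depth)
E
```

```text
pics
{'intrinsics': array([[486.02456605,   0.        , 277.36656821],
       [  0.        , 486.02456605, 208.72097996],
       [  0.        ,   0.        ,   1.        ]]), 'dist_coeffs': array([0.01244844, 0.        , 0.        , 0.        , 0.        ]), 'rvec': array([ 0.63186822,  2.70912697, -1.01558967]), 'tvec': array([ 0.42213861, -0.17115294,  1.4481219 ])}
{'intrinsics': array([[399.70588486,   0.        , 288.19265631],
       [  0.        , 399.70588486, 213.26277696],
       [  0.        ,   0.        ,   1.        ]]), 'dist_coeffs': array([-0.1191482,  0.       ,  0.       ,  0.       ,  0.       ]), 'rvec': array([ 2.14137709, -2.10072641,  0.2004995 ]), 'tvec': array([0.11174146, 0.54656807, 1.0428689 ])}
{'clock': 0.1, 'joint_pos': array([ 1.11619470e+00,  2.59296139e-01,  1.53597607e+00,  1.44370604e-05,
        1.34796224e+00, -2.02801738e-01]), 'qvel': array([ 0.00050947, -0.00253943, -0.00382686, -0.0003177 ,  0.00102823,
        0.0006947 ]), 'tau': array([ 9.78609132e-04, -4.46963632e+01, -2.91249686e+01, -3.21322768e-04,
        6.07505237e-03,  1.27487243e-05]), 'eef_pos': array([0.13679813, 0.53224094, 0.23054283]), 'tool_rot': array([ 1.25569152e-01,  9.92084530e-01, -7.74674813e-04, -2.71659008e-04]), 'wrist_force': array([ 0.60483291, -0.00382986,  0.5438832 ]), 'moment': array([-0.02527598, -0.00756497,  0.00204976]), 'finger_force': 0.0, 'width': 1.0012535478325284} 0.0187
```

View pics/scene0.png

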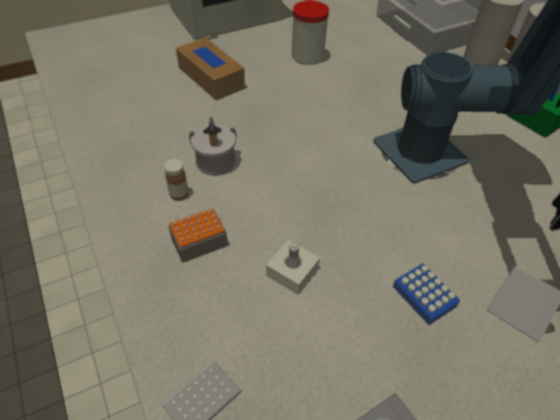

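View pics/top0.png

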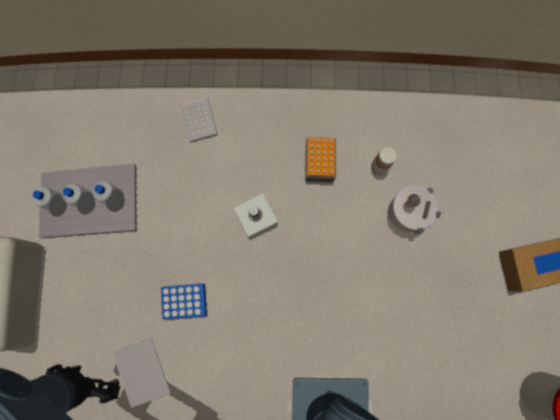

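```bash
python3 - <<'E'
import cv2,numpy as np
s=cv2.imread("pics/scene0.png");t=cv2.imread("pics/top0.png")
c=lambda im,x,y:cv2.resize(im[y:y+60,x:x+80],(400,300),interpolation=cv2.INTER_CUBIC)
cv2.imwrite("pics/crop.png",np.vstack([np.hstack([c(s,255,235),c(s,175,112)]),np.hstack([c(t,215,187),c(t,375,180)])]))
E
```

```text
(no output)
```

View pics/crop.png

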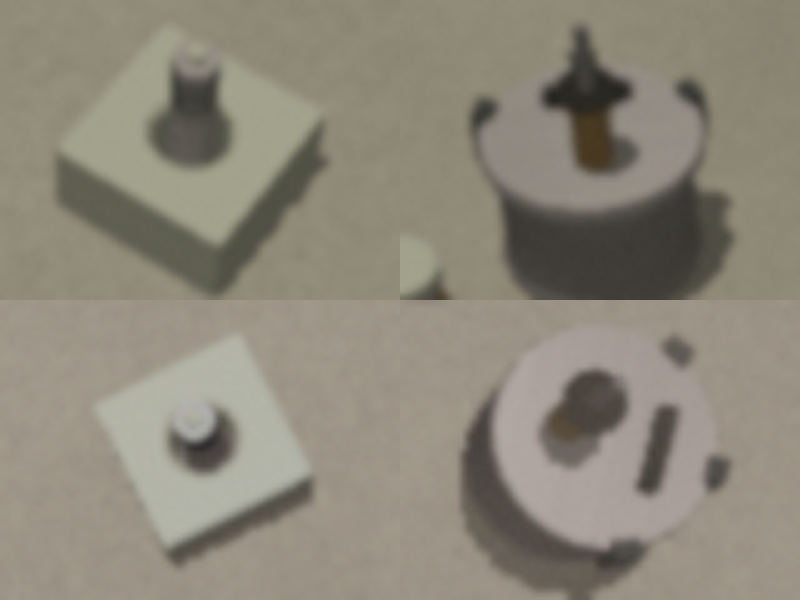

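```bash
cat > h.py <<'E'
import numpy as np,cv2
from scipy.optimize import least_squares
from plant import manip
C={n:manip.get_calibration(n) for n in("scene","top")}
def proj(n,P):
    c=C[n];return cv2.projectPoints(np.float64(P).reshape(-1,1,3),c["rvec"],c["tvec"],c["intrinsics"],c["dist_coeffs"])[0].reshape(-1,2)
def cam(n):
    R=cv2.Rodrigues(C[n]["rvec"])[0];return -R.T@C[n]["tvec"]
def src(x0,y0,pts,k=5): return (np.float64(pts)+.5)/k-.5+[x0,y0]
E
python3 - <<'E'
from h import *
print(cam("scene"),cam("top"))
hs=src(255,235,[(168,25),(323,117),(215,243),(60,148)]);ht=src(215,187,[(240,33),(312,172),(168,250),(95,105)])
gs=src(255,235,[(194,62)]);gt=src(215,187,[(194,122)])
def sq(p): 
    a=p[2]+np.arange(4)*np.pi/2
    return np.c_[p[0]+.0636*np.cos(a),p[1]+.0636*np.sin(a),np.full(4,.045)]
def match(n,m,p):
    q=proj(n,sq(p)); return min((q-np.roll(m[::d],k,0) for k in range(4) for d in(1,-1)),key=lambda e:(e**2).sum())
for use in("s","t","st"):
    f=lambda p:np.r_[match("scene",hs,p).ravel() if "s" in use else [],match("top",ht,p).ravel() if "t" in use else []]
    r=min((least_squares(f,[.5,0.2 if 0 else y,a]) for a in(.3,1.) for y in(0,.2)),key=lambda r:r.cost);print("holder",use,r.x,abs(r.fun).max())
f=lambda p:np.r_[proj("scene",[p[0],p[1],.102])-gs,proj("top",[p[0],p[1],.102])-gt].ravel()
r=least_squares(f,[.5,0]);print("gauge",r.x,r.fun)
ls=src(175,112,[(192,137)]);rs=src(175,112,[(187,91)]);ts=src(175,112,[(180,28)])
lt=src(375,180,[(206,136)]);rt=src(375,180,[(197,101)])
def f(p):
    l=[p[0],p[1],.088];v=[p[0]+.022*np.cos(p[2]),p[1]+.022*np.sin(p[2]),.088]
    ring=np.add(v,[0,0,p[3]-.003]);tip=np.add(v,[0,0,p[3]+.039])
    return np.r_[proj("scene",l)-ls,proj("top",l)-lt,proj("scene",ring)-rs,proj("top",ring)-rt,proj("scene",tip)-ts].ravel()
r=min((least_squares(f,[.5,-.3,a,.035],x_scale=[.1,.1,1,.01]) for a in(0,2,4)),key=lambda r:r.cost)
p=r.x;print("jar",p,"valve",p[:2]+.022*np.array([np.cos(p[2]),np.sin(p[2])]),r.fun.reshape(-1,2))
E
```

```text
[0.88052991 0.77225921 0.96583339] [0.33770986 0.11870165 1.1272357 ]
holder s [0.54082014 0.21417891 1.26042301] 0.995041874895719
holder t [0.54052485 0.21277131 1.28788309] 0.30255710941696634
holder st [0.54064355 0.2134855  1.27304128] 1.0063684300890259
gauge [0.54136046 0.21457639] [ 0.4650024  -0.90551963 -0.49805655 -0.89310284]
jar [ 0.56198501 -0.22011351  1.21906375  0.04931651] valve [ 0.56956456 -0.19946041] [[-0.04679301 -1.23475333]
 [-0.24278975 -0.10717499]
 [-0.24082413 -0.09560029]
 [-0.83616764  0.17645063]
 [-0.19014722 -0.22962769]]
```

```bash
cat > go.py <<'E'
import sys,numpy as np
from scipy.spatial.transform import Rotation as R
from plant import manip
s=manip.state();r=R.from_quat(s["tool_rot"])
d=r.inv().apply(np.array(eval(sys.argv[1]))-s["eef_pos"])
z=r.as_matrix()[:,2]; w=r.inv().apply(np.cross(z,[0,0,-1]))
print("t",s["clock"],"tcp",s["eef_pos"].round(4),"F",s["wrist_force"].round(2),"w",round(s["width"],3),"ff",round(s["finger_force"],1),"tool d mm",(d*1e3).round(1),"level deg",np.degrees(w).round(2))
E
for i in 1 2; do python3 -m jog '[[0.085,-0.0393,-0.0172,0,0,0,0],[0.085,-0.0393,-0.0172,0,0,0,0],[0.085,-0.0393,-0.0172,0,0,0,0],[0.085,-0.0393,-0.0172,0,0,0,0],[0.085,-0.0393,-0.0172,0,0,0,0]]'; done; python3 go.py '[.5412,.2143,.2]'
```

```text
clock: 0.6
eef_pos: [0.3067, 0.3991, 0.231]
tool_rot: [0.125, 0.992, -0.0, -0.0]
wrist_force: [0.5, 0.5, -0.4]
width: 0.996
finger_force: 0.0
clock: 1.1
eef_pos: [0.4757, 0.2668, 0.231]
tool_rot: [0.126, 0.992, -0.0, -0.0]
wrist_force: [-0.2, 0.2, 0.5]
width: 0.999
finger_force: 0.0
t 1.1 tcp [0.4757 0.2668 0.231 ] F [-0.18  0.16  0.48] w 0.999 ff 0.0 tool d mm [-76.5 -34.5  30.9] level deg [-0.02 -0.04 -0.  ]
```

```bash
python3 -m jog '[[0.085,-0.0383,-0.0173,0.005,0,0,0],[0.085,-0.0382,-0.0172,0.025,0,0,0],[0.085,0,0,0.045,0,0,0],[0.085,0,0,0.040,0,0,0],[0.085,0,0,0.025,0,0,0]]' 30; python3 -m jog '[[0.085,0,0,0.011,0,0,0],[0.085,0,0,0.010,0,0,0],[0.085,0,0,0,0,0,0]]'; python3 go.py '[.5412,.2143,.07]'; python3 - <<'E'
from h import *
s=manip.grab_frame("scene");t=manip.grab_frame("top")
c=lambda im,x,y:cv2.resize(im[y:y+60,x:x+80],(400,300),interpolation=cv2.INTER_CUBIC)
cv2.imwrite("pics/g1.png",np.hstack([c(s,255,215),c(t,215,187)]))
E
```

```text
clock: 1.6
eef_pos: [0.5383, 0.2146, 0.0875]
tool_rot: [0.126, 0.992, -0.001, -0.003]
wrist_force: [-0.5, 0.2, 0.3]
width: 0.999
finger_force: 0.0
clock: 1.9
eef_pos: [0.5401, 0.2158, 0.0698]
tool_rot: [0.125, 0.992, -0.0, -0.0]
wrist_force: [0.4, -0.3, 0.3]
width: 0.996
finger_force: 0.0
t 1.9 tcp [0.5401 0.2158 0.0698] F [ 0.41 -0.27  0.3 ] w 0.996 ff 0.0 tool d mm [-1.5 -1.2 -0.2] level deg [-0.02 -0.04 -0.  ]
```

View pics/g1.png

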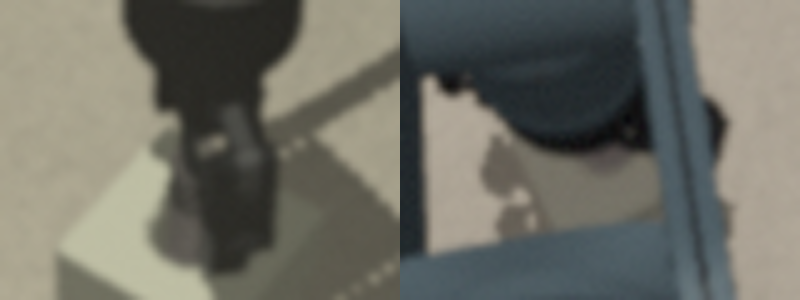

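The picture shows the gauge between the fingers (flare at about crop (180,240), the near finger at (235,200)). I correct 1 mm and close.

```bash
python3 -m jog '[[0.085,-0.0015,-0.0012,0,0,0,0],[0.03,0,0,0,0,0,0],[0.03,0,0,0,0,0,0],[0.03,0,0,0,0,0,0],[0.03,0,0,0,0,0,0]]' 30;  python3 -m jog '[[0.01,0,0,0,0,0,0],[0.01,0,0,0,0,0,0],[0.01,0,0,0,0,0,0],[0.01,0,0,0,0,0,0],[0.01,0,0,0,0,0,0]]' 30;  python3 -m jog '[[0.01,0,0,0,0,0,0],[0.01,0,0,0,0,0,0],[0.01,0,0,0,0,0,0]]' 100; python3 go.py '[.5412,.2143,.07]'
```

```text
clock: 2.5
eef_pos: [0.5414, 0.2142, 0.0705]
tool_rot: [0.126, 0.992, 0.0, 0.0]
wrist_force: [0.0, -0.6, -0.1]
width: 0.355
finger_force: 0.0
clock: 3.0
eef_pos: [0.5415, 0.2141, 0.0704]
tool_rot: [0.126, 0.992, -0.0, 0.0]
wrist_force: [-1.2, -0.2, 2.4]
width: 0.247
finger_force: 29.3
clock: 3.3
eef_pos: [0.5417, 0.2142, 0.0707]
tool_rot: [0.126, 0.992, 0.0, 0.0]
wrist_force: [-0.8, -1.3, 5.1]
width: 0.231
finger_force: 97.5
t 3.3 tcp [0.5417 0.2142 0.0707] F [-0.82 -1.27  5.09] w 0.231 ff 97.5 tool d mm [ 0.5 -0.   0.7] level deg [ 0.01  0.03 -0.  ]
```

```bash
python3 -m jog '[[0.01,0,0,-0.015,0,0,0],[0.01,0,0,-0.035,0,0,0],[0.01,0,0,-0.050,0,0,0],[0.01,0,0,-0.050,0,0,0],[0.01,0,0,-0.050,0,0,0]]'; python3 -m jog '[[0.01,0,0,-0.02,0,0,0],[0.01,-0.007,-0.020,0,0,0,0],[0.01,-0.0145,-0.0437,0,0,0,0],[0.01,-0.0145,-0.0437,0,0,0,0],[0.01,-0.0145,-0.0437,0,0,0,0]]'; python3 -m jog '[[0.01,-0.0145,-0.0437,0,0,0,0],[0.01,-0.0145,-0.0437,0,0,0,0],[0.01,-0.0145,-0.0437,0,0,0,0],[0.01,-0.0145,-0.0437,0,0,0,0],[0.01,-0.0145,-0.0437,0,0,0,0]]'; python3 -m jog '[[0.01,-0.007,-0.020,0,0,0,0],[0.01,0,0,0,0,0,0],[0.01,0,0,0,0,0,0]]'; python3 go.py '[.5696,-.1995,.29]'
python3 - <<'E'
from h import *
s=manip.grab_frame("scene");t=manip.grab_frame("top")
cv2.imwrite("pics/s2.png",s);cv2.imwrite("pics/t2.png",t)
a=cv2.resize(s[50:170,170:270],(500,600),interpolation=cv2.INTER_CUBIC)
b=cv2.resize(t[170:250,375:455],(300,300));b=np.vstack([b,np.zeros_like(b)])
cv2.imwrite("pics/v2.png",np.hstack([a,b]))
E
```

```text
clock: 3.8
eef_pos: [0.5407, 0.2141, 0.2713]
tool_rot: [0.126, 0.992, -0.0, -0.001]
wrist_force: [0.8, 0.0, -1.7]
width: 0.228
finger_force: 98.1
clock: 4.3
eef_pos: [0.5523, 0.0541, 0.2895]
tool_rot: [0.125, 0.992, 0.0, -0.001]
wrist_force: [0.5, 0.3, -1.1]
width: 0.232
finger_force: 98.2
clock: 4.8
eef_pos: [0.5681, -0.1761, 0.2894]
tool_rot: [0.126, 0.992, 0.0, -0.001]
wrist_force: [-0.0, -0.9, -2.0]
width: 0.231
finger_force: 98.2
clock: 5.1
eef_pos: [0.5699, -0.1955, 0.2892]
tool_rot: [0.126, 0.992, 0.001, -0.001]
wrist_force: [0.6, 0.1, -1.6]
width: 0.23
finger_force: 98.3
t 5.1 tcp [ 0.5699 -0.1955  0.2892] F [ 0.6   0.11 -1.65] w 0.23 ff 98.3 tool d mm [-0.7 -3.9 -0.8] level deg [ 0.07 -0.11 -0.  ]
```

View pics/v2.png

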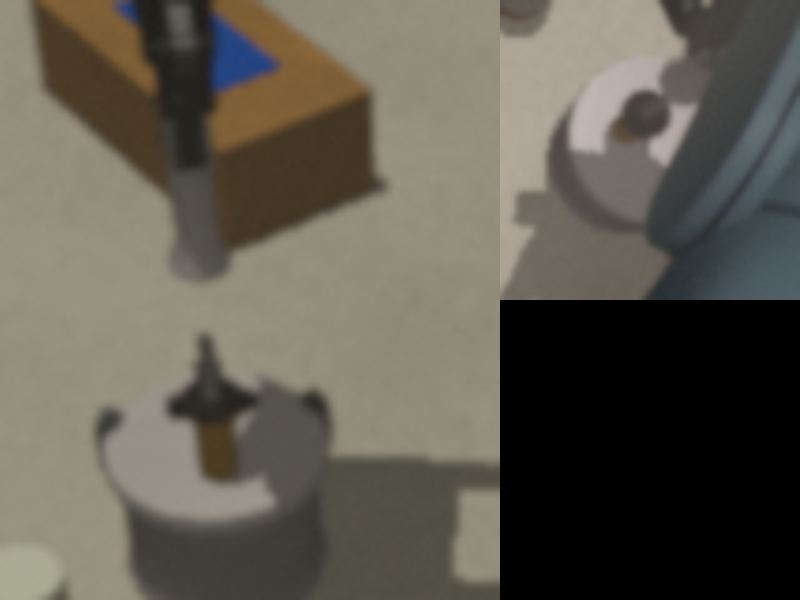

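```bash
python3 - <<'E'
from h import *
s=lambda P:((proj("scene",P)-[170,50]+.5)*5-.5).round(0).tolist()
t=lambda P:(((proj("top",P)-[375,170]+.5)*3.75-.5)+[500,0]).round(0).tolist()
m=[.5699,-.1955,.2259]
print("mouth pred",s(m),t(m)," z+.02",s(np.add(m,[0,0,.02])),"at grip",s(np.add(m,[0,0,.05])))
for h in(.045,.049,.052):
  print(h,"ring",s([.5696,-.1995,.088+h]),t([.5696,-.1995,.088+h]),"tip",s([.5696,-.1995,.128+h]),t([.5696,-.1995,.128+h]))
# pixel sensitivity
print("per +5mm x,y",s(np.add(m,[.005,0,0])),s(np.add(m,[0,.005,0])))
E
```

```text
mouth pred [[198.0, 262.0]] [[682.0, 81.0]]  z+.02 [[194.0, 228.0]] at grip [[189.0, 177.0]]
0.045 ring [[211.0, 402.0]] [[644.0, 114.0]] tip [[205.0, 342.0]] [[662.0, 101.0]]
0.049 ring [[210.0, 397.0]] [[646.0, 113.0]] tip [[204.0, 336.0]] [[664.0, 99.0]]
0.052 ring [[210.0, 392.0]] [[647.0, 112.0]] tip [[203.0, 331.0]] [[666.0, 98.0]]
per +5mm x,y [[189.0, 265.0]] [[202.0, 267.0]]
```

The scene crop shows the mouth at (200,262) and the stem tip at (205,337), and the top crop shows the mouth at (685,78). All agree with the estimates to about 1 mm, so I centre over the valve and go down.

```bash
python3 -m jog '[[0.01,-0.0007,-0.0039,0,0,0,0],[0.01,0,0,0.02,0,0,0],[0.01,0,0,0.018,0,0,0],[0.01,0,0,0.005,0,0,0],[0.01,0,0,0,0,0,0]]'; python3 go.py '[.5696,-.1995,.2]';python3 -m jog '[[0.01,0,0,0.003,0,0,0],[0.01,0,0,0.003,0,0,0],[0.01,0,0,0.003,0,0,0],[0.01,0,0,0.003,0,0,0],[0.01,0,0,0,0,0,0]]';python3 go.py '[.5696,-.1995,.2]'
```

```text
clock: 5.7
eef_pos: [0.5696, -0.1986, 0.2468]
tool_rot: [0.125, 0.992, 0.0, -0.001]
wrist_force: [-0.6, -0.3, -1.6]
width: 0.23
finger_force: 98.3
t 5.7 tcp [ 0.5696 -0.1986  0.2468] F [-0.55 -0.34 -1.63] w 0.23 ff 98.3 tool d mm [-0.3 -0.9 46.8] level deg [ 0.02 -0.09  0.  ]
clock: 6.2
eef_pos: [0.5697, -0.1994, 0.2348]
tool_rot: [0.126, 0.992, 0.0, -0.0]
wrist_force: [0.2, 0.1, -1.4]
width: 0.228
finger_force: 98.3
t 6.2 tcp [ 0.5697 -0.1994  0.2348] F [ 0.19  0.11 -1.42] w 0.228 ff 98.3 tool d mm [ 0.1 -0.1 34.8] level deg [ 0.01 -0.04 -0.  ]
```

```bash
python3 -m jog '[[0.01,0,0,0.002,0,0,0],[0.01,0,0,0.002,0,0,0],[0.01,0,0,0.002,0,0,0],[0.01,0,0,0.002,0,0,0],[0.01,0,0,0,0,0,0]]';python3 -m jog '[[0.01,0,0,0.002,0,0,0],[0.01,0,0,0.002,0,0,0],[0.01,0,0,0.002,0,0,0],[0.01,0,0,0,0,0,0]]';python3 go.py '[.5696,-.1995,.2]'
```

```text
clock: 6.7
eef_pos: [0.5698, -0.1994, 0.2269]
tool_rot: [0.126, 0.992, 0.0, -0.0]
wrist_force: [0.3, -0.8, -1.0]
width: 0.227
finger_force: 98.3
clock: 7.1
eef_pos: [0.5701, -0.1996, 0.2218]
tool_rot: [0.126, 0.992, -0.0, 0.0]
wrist_force: [-0.4, 0.7, 3.1]
width: 0.228
finger_force: 98.4
t 7.1 tcp [ 0.5701 -0.1996  0.2218] F [-0.35  0.67  3.08] w 0.228 ff 98.4 tool d mm [ 0.6 -0.1 21.8] level deg [-0.02  0.05  0.  ]
```

```bash
python3 -m jog '[[0.01,0,0,0.002,0,0,0],[0.01,0,0,0.002,0,0,0],[0.01,0,0,0.002,0,0,0],[0.01,0,0,0,0,0,0]]';python3 -m jog '[[0.01,0,0,0.002,0,0,0],[0.01,0,0,0.002,0,0,0],[0.01,0,0,0.002,0,0,0],[0.01,0,0,0,0,0,0]]';python3 go.py '[.5696,-.1995,.2]'
```

```text
clock: 7.5
eef_pos: [0.5702, -0.1996, 0.2157]
tool_rot: [0.126, 0.992, -0.0, 0.0]
wrist_force: [-0.5, -0.3, 3.9]
width: 0.228
finger_force: 98.5
clock: 7.9
eef_pos: [0.5702, -0.1996, 0.2098]
tool_rot: [0.126, 0.992, -0.0, 0.001]
wrist_force: [-0.7, 0.6, 5.5]
width: 0.227
finger_force: 98.6
t 7.9 tcp [ 0.5702 -0.1996  0.2098] F [-0.7   0.57  5.5 ] w 0.227 ff 98.6 tool d mm [ 0.6 -0.1  9.8] level deg [-0.02  0.06  0.  ]
```

```bash
python3 -m jog '[[0.01,0,0,0.002,0,0,0],[0.01,0,0,0.002,0,0,0],[0.01,0,0,0.001,0,0,0],[0.01,0,0,0,0,0,0]]';python3 -m jog '[[0.01,0,0,0.001,0,0,0],[0.01,0,0,0.001,0,0,0],[0.01,0,0,0,0,0,0]]';python3 -m jog '[[0.01,0,0,0.001,0,0,0],[0.01,0,0,0,0,0,0]]'
```

```text
clock: 8.3
eef_pos: [0.5702, -0.1996, 0.2049]
tool_rot: [0.126, 0.992, -0.0, 0.001]
wrist_force: [-1.1, 0.8, 5.3]
width: 0.229
finger_force: 98.6
clock: 8.6
eef_pos: [0.5702, -0.1996, 0.2029]
tool_rot: [0.126, 0.992, -0.0, 0.001]
wrist_force: [-0.6, 1.3, 6.3]
width: 0.227
finger_force: 98.6
clock: 8.8
eef_pos: [0.5702, -0.1996, 0.2019]
tool_rot: [0.126, 0.992, -0.0, 0.001]
wrist_force: [-0.7, -0.3, 6.3]
width: 0.229
finger_force: 98.6
```

```bash
python3 -m jog '[[0.01,0,0,0.001,0,0,0],[0.01,0,0,0,0,0,0]]';python3 -m jog '[[0.01,0,0,0.0005,0,0,0],[0.01,0,0,0,0,0,0]]';python3 -m jog '[[0.01,0,0,0.0005,0,0,0],[0.01,0,0,0,0,0,0]]'
```

```text
clock: 9.0
eef_pos: [0.5704, -0.1996, 0.2015]
tool_rot: [0.126, 0.992, -0.0, 0.001]
wrist_force: [-1.9, 1.6, 9.3]
width: 0.229
finger_force: 98.9
clock: 9.2
eef_pos: [0.5704, -0.1997, 0.2014]
tool_rot: [0.126, 0.992, -0.0, 0.001]
wrist_force: [-0.9, 0.9, 11.2]
width: 0.233
finger_force: 99.0
clock: 9.4
eef_pos: [0.5705, -0.1997, 0.2012]
tool_rot: [0.126, 0.992, -0.0, 0.001]
wrist_force: [-3.1, 1.1, 11.5]
width: 0.229
finger_force: 99.3
```

```bash
python3 -m jog '[[0.01,0,0,0.0005,0,0,0],[0.01,0,0,0.0004,0,0,0],[0.01,0,0,0,0,0,0]]';python3 -m jog '[[0.01,0,0,0.0003,0,0,0],[0.01,0,0,0,0,0,0]]'
```

```text
clock: 9.7
eef_pos: [0.5706, -0.1997, 0.2008]
tool_rot: [0.126, 0.992, -0.001, 0.001]
wrist_force: [-2.9, 1.0, 14.4]
width: 0.233
finger_force: 99.7
clock: 9.9
eef_pos: [0.5706, -0.1997, 0.2007]
tool_rot: [0.126, 0.992, -0.001, 0.002]
wrist_force: [-2.6, 1.1, 14.7]
width: 0.229
finger_force: 99.8
```

```bash
for i in 1 2 3; do python3 -m jog '[[0.01,0,0,0,0,0,0],[0.01,0,0,0,0,0,0],[0.01,0,0,0,0,0,0],[0.01,0,0,0,0,0,0],[0.01,0,0,0,0,0,0]]'|grep -E "clock|force"; done
python3 - <<'E'
from h import *
s=manip.grab_frame("scene")
cv2.imwrite("pics/v3.png",cv2.resize(s[70:170,170:270],(600,600),interpolation=cv2.INTER_CUBIC))
E
```

```text
clock: 10.4
wrist_force: [-3.4, 1.4, 13.9]
finger_force: 99.8
clock: 10.9
wrist_force: [-3.8, 1.5, 14.6]
finger_force: 99.8
clock: 11.4
wrist_force: [-3.2, 1.8, 14.4]
finger_force: 99.8
```

View pics/v3.png

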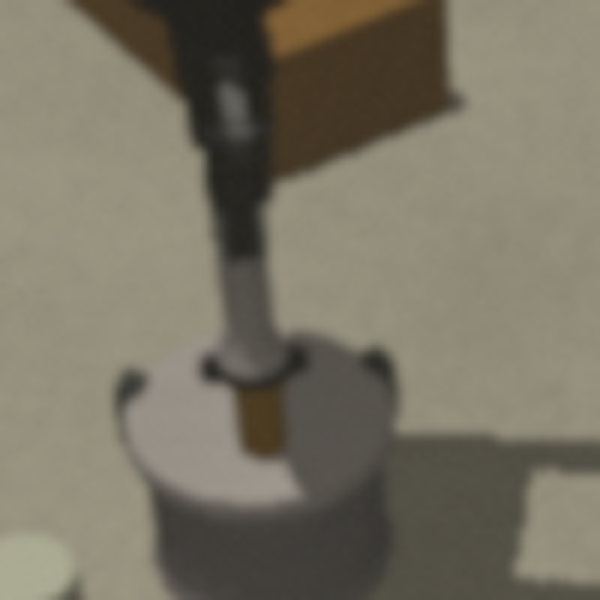

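The mouth sits on the rubber ring at about (255,370) in the crop, and it was held for 1.5 s at about 16 N. Now I lift and carry it back.

```bash
python3 -m jog '[[0.01,0,0,-0.003,0,0,0],[0.01,0,0,-0.007,0,0,0],[0.01,0,0,-0.015,0,0,0],[0.01,0,0,-0.025,0,0,0],[0.01,0,0,-0.035,0,0,0]]'; python3 -m jog '[[0.01,0,0,-0.007,0,0,0],[0.01,0.007,0.020,0,0,0,0],[0.01,0.0145,0.0437,0,0,0,0],[0.01,0.0145,0.0437,0,0,0,0],[0.01,0.0145,0.0437,0,0,0,0]]'; python3 -m jog '[[0.01,0.0145,0.0437,0,0,0,0],[0.01,0.0145,0.0437,0,0,0,0],[0.01,0.0145,0.0437,0,0,0,0],[0.01,0.0145,0.0437,0,0,0,0],[0.01,0.0145,0.0437,0,0,0,0]]'; python3 -m jog '[[0.01,0.007,0.020,0,0,0,0],[0.01,0,0,0.05,0,0,0],[0.01,0,0,0.05,0,0,0],[0.01,0,0,0,0,0,0],[0.01,0,0,0,0,0,0]]'; python3 go.py '[.5417,.2142,.0707]'
```

```text
clock: 11.95
eef_pos: [0.5688, -0.1988, 0.2812]
tool_rot: [0.126, 0.992, 0.001, -0.003]
wrist_force: [-0.5, -0.3, -0.6]
width: 0.232
finger_force: 98.7
clock: 12.45
eef_pos: [0.5572, -0.0381, 0.2878]
tool_rot: [0.126, 0.992, 0.001, -0.002]
wrist_force: [0.3, 0.8, -0.9]
width: 0.232
finger_force: 98.5
clock: 12.95
eef_pos: [0.5409, 0.1916, 0.2881]
tool_rot: [0.125, 0.992, -0.0, -0.002]
wrist_force: [0.4, -0.4, -0.6]
width: 0.228
finger_force: 98.5
clock: 13.45
eef_pos: [0.5398, 0.2105, 0.1891]
tool_rot: [0.125, 0.992, -0.001, -0.002]
wrist_force: [1.0, -1.4, -0.6]
width: 0.231
finger_force: 98.4
t 13.45 tcp [0.5398 0.2105 0.1891] F [ 1.01 -1.45 -0.65] w 0.231 ff 98.4 tool d mm [ -1.4   4.3 118.4] level deg [-0.09 -0.21  0.  ]
```

```bash
python3 -m jog '[[0.01,-0.0014,0.0038,0,0,0,0],[0.01,0,0,0.040,0,0,0],[0.01,0,0,0.023,0,0,0],[0.01,0,0,0,0,0,0],[0.01,0,0,0,0,0,0]]'; python3 go.py '[.5417,.2142,.0707]'; python3 - <<'E'
from h import *
P=manip.state()["eef_pos"]+[0,0,-.0633];x0,y0=245,195
s=manip.grab_frame("scene")
cv2.imwrite("pics/v4.png",cv2.resize(s[y0:y0+100,x0:x0+100],(600,600),interpolation=cv2.INTER_CUBIC))
for n,q in(("mouth",P),("hole",[.5407,.2135,.045]),("grip",[.5417,.2142,.045])): print(n,((proj("scene",q)-[x0,y0]+.5)*6-.5).round())
E
```

```text
clock: 13.95
eef_pos: [0.5451, 0.2138, 0.1295]
tool_rot: [0.126, 0.992, 0.001, 0.002]
wrist_force: [0.3, -0.9, -0.8]
width: 0.228
finger_force: 98.4
t 13.95 tcp [0.5451 0.2138 0.1295] F [ 0.28 -0.94 -0.78] w 0.228 ff 98.4 tool d mm [ 3.6 -0.6 58.7] level deg [ 0.09  0.18 -0.  ]
mouth [[282. 368.]]
hole [[289. 396.]]
grip [[288. 398.]]
```

View pics/v4.png

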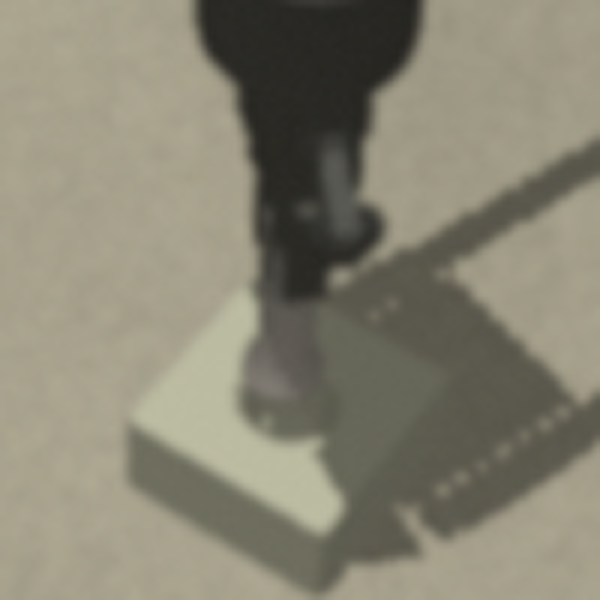

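The mouth is at about (283,370) above the hole, whose rim is centred near (288,398). This matches the numbers. I correct 3.6 mm, let it settle and lower.

```bash
python3 -m jog '[[0.01,0.0036,-0.0004,0,0,0,0],[0.01,0,0,0,0,0,0],[0.01,0,0,0,0,0,0],[0.01,0,0,0,0,0,0],[0.01,0,0,0,0,0,0]]'; python3 go.py '[.5413,.2140,.0707]'
```

```text
clock: 14.5
eef_pos: [0.5399, 0.2141, 0.1273]
tool_rot: [0.126, 0.992, 0.0, 0.0]
wrist_force: [-0.2, -0.1, -2.0]
width: 0.229
finger_force: 98.4
t 14.5 tcp [0.5399 0.2141 0.1273] F [-0.23 -0.05 -1.99] w 0.229 ff 98.4 tool d mm [-1.4  0.3 56.6] level deg [0.01 0.01 0.  ]
```

```bash
python3 -m jog '[[0.01,-0.0014,0.0003,0.005,0,0,0],[0.01,0,0,0.005,0,0,0],[0.01,0,0,0.005,0,0,0],[0.01,0,0,0.005,0,0,0],[0.01,0,0,0,0,0,0]]'; python3 -m jog '[[0.01,0,0,0.006,0,0,0],[0.01,0,0,0.006,0,0,0],[0.01,0,0,0.006,0,0,0],[0.01,0,0,0,0,0,0]]';  python3 go.py '[.5413,.2140,.0707]'
```

```text
clock: 15.0
eef_pos: [0.5406, 0.2138, 0.1059]
tool_rot: [0.126, 0.992, -0.0, -0.001]
wrist_force: [-0.2, 0.3, -1.7]
width: 0.229
finger_force: 98.4
clock: 15.4
eef_pos: [0.5404, 0.2138, 0.0879]
tool_rot: [0.126, 0.992, -0.0, -0.001]
wrist_force: [-0.2, -0.2, -0.8]
width: 0.229
finger_force: 98.4
t 15.4 tcp [0.5404 0.2138 0.0879] F [-0.2  -0.18 -0.79] w 0.229 ff 98.4 tool d mm [-0.8  0.4 17.2] level deg [-0.05 -0.11  0.  ]
```

Free of side forces inside the hole; lowering to the floor.

```bash
python3 -m jog '[[0.01,-0.0008,0.0004,0.005,0,0,0],[0.01,0,0,0.005,0,0,0],[0.01,0,0,0.003,0,0,0],[0.01,0,0,0,0,0,0]]'; python3 -m jog '[[0.01,0,0,0.0015,0,0,0],[0.01,0,0,0.0015,0,0,0],[0.01,0,0,0,0,0,0]]';  python3 -m jog '[[0.01,0,0,0.001,0,0,0],[0.01,0,0,0,0,0,0]]'; python3 go.py '[.5413,.2140,.0707]'
```

```text
clock: 15.8
eef_pos: [0.5417, 0.2141, 0.0755]
tool_rot: [0.126, 0.992, -0.0, -0.001]
wrist_force: [-0.9, 0.6, -0.6]
width: 0.229
finger_force: 98.4
clock: 16.1
eef_pos: [0.5421, 0.2142, 0.073]
tool_rot: [0.126, 0.992, -0.0, -0.0]
wrist_force: [0.2, -0.2, -1.8]
width: 0.23
finger_force: 98.4
clock: 16.3
eef_pos: [0.5421, 0.2142, 0.0721]
tool_rot: [0.126, 0.992, -0.0, -0.0]
wrist_force: [-0.1, 0.2, -1.7]
width: 0.231
finger_force: 98.4
t 16.3 tcp [0.5421 0.2142 0.0721] F [-0.06  0.17 -1.74] w 0.231 ff 98.4 tool d mm [ 0.7 -0.4  1.4] level deg [-0. -0.  0.]
```

```bash
python3 -m jog '[[0.01,0,0,0.001,0,0,0],[0.01,0,0,0.001,0,0,0],[0.01,0,0,0,0,0,0],[0.01,0,0,0,0,0,0]]'; python3 go.py '[.5413,.2140,.0707]'
```

```text
clock: 16.7
eef_pos: [0.5424, 0.2142, 0.0707]
tool_rot: [0.126, 0.992, 0.0, 0.0]
wrist_force: [-1.3, -0.1, 5.9]
width: 0.23
finger_force: 99.0
t 16.7 tcp [0.5424 0.2142 0.0707] F [-1.32 -0.15  5.92] w 0.23 ff 99.0 tool d mm [ 1.  -0.5 -0. ] level deg [0.01 0.04 0.  ]
```

```bash
python3 -m jog '[[0.01,0,0,-0.0008,0,0,0],[0.01,0,0,0,0,0,0],[0.01,0,0,0,0,0,0]]' 20; python3 -m jog '[[0.03,0,0,0,0,0,0],[0.045,0,0,0,0,0,0],[0.06,0,0,0,0,0,0],[0.085,0,0,0,0,0,0],[0.085,0,0,0,0,0,0]]'; python3 -m jog '[[0.085,0,0,0,0,0,0],[0.085,0,0,0,0,0,0],[0.085,0,0,-0.005,0,0,0],[0.085,0,0,-0.02,0,0,0],[0.085,0,0,-0.045,0,0,0]]';python3 -m jog '[[0.085,0,0,-0.05,0,0,0],[0.085,0,0,-0.05,0,0,0],[0.085,0.04,0.02,0,0,0,0],[0.085,0.04,0.02,0,0,0,0],[0.085,0.04,0.02,0,0,0,0]]';python3 -m jog '[[0.085,0.04,0.02,0,0,0,0],[0.085,0.04,0.02,0,0,0,0],[0.085,0.04,0.02,0,0,0,0],[0.085,0,0,0,0,0,0],[0.085,0,0,0,0,0,0]]'
python3 - <<'E'
from h import *
s=manip.grab_frame("scene");t=manip.grab_frame("top")
c=lambda im,x,y:cv2.resize(im[y:y+60,x:x+60],(400,400),interpolation=cv2.INTER_CUBIC)
cv2.imwrite("pics/v5.png",np.hstack([c(s,263,225),c(t,225,187)]))
E
```

```text
clock: 17.0
eef_pos: [0.5421, 0.2142, 0.0707]
tool_rot: [0.126, 0.992, -0.0, -0.0]
wrist_force: [0.1, -0.6, 0.0]
width: 0.222
finger_force: 98.9
clock: 17.5
eef_pos: [0.5421, 0.2142, 0.0709]
tool_rot: [0.126, 0.992, -0.0, 0.0]
wrist_force: [0.2, 0.6, 0.4]
width: 0.986
finger_force: 0.0
clock: 18.0
eef_pos: [0.5394, 0.2136, 0.1382]
tool_rot: [0.126, 0.992, -0.001, -0.004]
wrist_force: [0.0, -0.5, -0.8]
width: 0.996
finger_force: 0.0
clock: 18.5
eef_pos: [0.44, 0.3028, 0.2419]
tool_rot: [0.126, 0.992, 0.001, 0.001]
wrist_force: [-0.2, 0.1, -0.3]
width: 0.997
finger_force: 0.0
clock: 19.0
eef_pos: [0.3389, 0.3908, 0.2414]
tool_rot: [0.124, 0.992, 0.0, 0.0]
wrist_force: [0.9, -0.2, 0.6]
width: 0.993
finger_force: 0.0
```

View pics/v5.png

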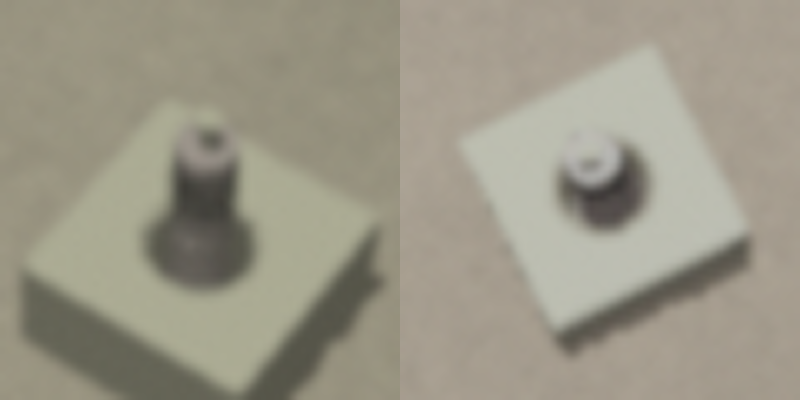

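The gauge stands upright in the hole: barrel top at crop (207,145), with the pale rod rising to about (208,105) and its shadow on the barrel top. Nothing touches the gripper, so I hand in.

```bash
python3 -c "
from plant import manip
print(manip.hand_in())"
```

```text
the job is handed in; nothing more can be done
None
```

I pressed the gauge onto the valve at about 16 N for over 1.5 s, then stood it back on the holder's floor with the rod out, released it and handed the job in (no verdict was shown).

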